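# Close the second course of a soldering hearth wall

### The arm

A 6-joint arm with a two-finger parallel gripper is mounted at the origin on a cart in front of the work surface, level with it; the furniture and walls round the work are solid. World frame = base frame: x ahead of the robot, y to its left, z up, the work surface at z = 0. Lengths are in m, angles in rad, forces in N, time in s.
With the tool pointing down it reaches from about 0.35 to 0.85 m from the base axis. Payload 8.1 kg.
Tool frame: the origin (TCP) lies midway between the tips of the shut fingers; the grasp point (between the pads) lies 19 mm behind it (robot.grip_point_offset is the distance from the TCP to the grasp point, in m); z points along the fingers, y is the line along which they close (so a half turn about z gives the same grasp; the last joint's range is limited). The gripper opens to 93 mm and grips with 3 to 60 N. Pads are 15 mm wide; open, the fingers measure 128 mm over their backs; the gripper's body (75 mm by 188 mm) begins 65 mm behind the grasp point.
Start: joints at [-1.187, 0.13, 1.488, -0, 1.523, -0.085], TCP at [0.271, -0.535, 0.219] pointing down, gripper open.
Joint ranges: [-2.96, 2.96], [-0.89, 2.26], [0.02, 2.5], [-1.34, 4.48], [0, 2.73], [-2.66, 2.66]. Speed limits (rad/s): [2.39, 2.39, 2.79, 3.14, 3.14, 3.14].

### API

Orientations are given as a rotation vector (axis times angle).
In Python, from plant import robot, read_camera, job gives the robot as it stands.
- The arm moves only by the shell command python3 -m inch 'ROWS' [FORCE]. ROWS is JSON, one flat list of numbers, 5 for each row, row after row: the shift along the world's x, y, z in mm, then the turn about the world's z in degrees, then the opening in per cent of the stroke, from 0 (shut) to 100 (fully open). In form: [dx, dy, dz, yaw, hand, dx, dy, dz, yaw, hand, ...]. A call has 1 to 10 rows; each row is the pose to reach, as a shift and turn from the pose commanded when the call began; what a row does not reach only later rows make up. A row lasts 1/12 s, in which the tool goes at most 41.7 mm and 7.16 degrees, less where a joint would pass 70% of its speed; a pose out of reach is approached as far as the arm can. A call with a gripper value outside its range is refused whole. The fingers move at their own pace and stop on an object; FORCE is the grip in N (left out, the last holds). Time passes only in rows, so rows that repeat a pose let the fingers close. It gives the time, the measured TCP pose, the force, the opening and the grip force at its end, in the units of the state.
- robot.read_state(): the state, without advancing time (a new reading comes with each control period).
- read_camera(name): name is "scene" or "top" or "wrist"; returns a dict with "image" (420x560x3 uint8, blue, green, red), "K" (3x3 intrinsics, pixels), "extrinsics" (4x4, takes a point from world to camera coordinates); the wrist camera has in their place "mount" (4x4, takes a point from camera to tool coordinates, whose origin is the TCP and whose axes are the flange's). Camera axes: x right, y down, z forward; pixel columns grow to the right and rows downward; lengths in m; the calibration is good to about 2 mm. A picture is of the moment at which its call begins: read the wrist's pose just before it. There is no depth.
- job.close_job(): hands the job in; it is judged then, once.
The state is a dict: "t": time; "q": joint angles; "dq": joint speeds; "joint_torque": joint torques, N m; "tool_pos": TCP position; "orientation": TCP orientation; "force": force on the tool from outside, world axes, zero at the start; "wrist_torque": the same for the moment, N m; "opening": finger opening in m; "gripper_force": force on a finger pad.
Only numpy, scipy, OpenCV 4.12 (cv2) and the standard library are available. Lean on these libraries where they do the work, as an engineer would, in place of code of your own. Each camera call takes 0.05 s, during which the arm holds its last target. There are 200 camera calls.

### The job

The low firebrick wall on the soldering slab has three bricks cemented below and a half brick cemented at each end above; fill the space between the half bricks with the two loose cream bricks to finish the running bond, one over each joint of the bottom course, lying flat on their broad faces with even gaps between them and their long sides flush with the wall. One cream brick sits in a steel saddle whose cheeks cover its long sides, so take it out by its ends, set it down flat on a free part of the bench, let go, and take it again by its long sides to lay it. Do not drop the bricks, do not shift the flux jar or the solder spool, and let go of everything at the end.

Things in the scene. Friction and masses are not known exactly. Their poses are not given: they have to be found in the camera images.
- brick_a_center (a point): centre of the cream firebrick that starts in the steel saddle: block 62 mm long (its x axis) x 40 mm wide (y) x 30 mm high (z), about 0.13 kg, starts lying flat with its underside 8 mm above the bench
- brick_a: the same brick; origin at the centre of its underside, x along its 62 mm length, z up at the start
- brick_b_center (a point): centre of the other cream firebrick, the same in size and weight (62 x 40 x 30 mm, x along the length), which starts lying flat on the open bench
- brick_b: the same brick; origin at the centre of its underside, x along its 62 mm length, z up at the start
- saddle: fixed steel saddle with two blue cheeks, on either side of the slab; brick_a starts centred in it, lengths aligned. Origin: centre of its underside on the bench. 44 mm long (x; the brick's ends stick out 9 mm each way, free for fingers), 55 mm wide (y); floor 8 mm above the bench; cheeks 4 mm thick, 47 mm apart (45 mm at their rounded rims), tops 47 mm above the bench, 9 mm over the brick
- slab: fixed pale soldering slab on the bench, 113 mm (x) x 315 mm (y) x 30 mm high; origin at the centre of its underside; the wall stands on it along its far (+x) edge
- wall_top (a point): middle of the wall's bottom course, on its upper face (60 mm above the bench). x runs along the wall, y across it, z up. The brown wall is fixed, 196 mm long and 40 mm wide; the bottom course is three 62 x 40 x 30 mm bricks with 5 mm joints at x = -33.5 and +33.5 mm; on top stand a half brick (28.5 mm long, 40 wide, 30 high) flush at each end, leaving a space 139 mm long for two bricks with three 5 mm joints
- place_1 (a point): where the centre of one laid brick belongs (over the joint at x = -33.5 mm of wall_top, 75 mm above the bench); same axes as wall_top. Either cream brick may go here
- place_2 (a point): where the centre of the other laid brick belongs (over the joint at x = +33.5 mm of wall_top, 75 mm above the bench); same axes as wall_top
- jar_center (a point): loose cream flux jar with a knobbed lid, 55 mm across, 60 mm high, standing on the bench; point half-way up; leave it alone
- spool_center (a point): loose green solder spool, 65 x 46 mm, 23 mm high, on the bench; point half-way up; leave it alone

How it is judged:
By the outcome, as a careful person would: the job done as asked, in the order asked, and still so for the second after the job is handed in, with the robot touching nothing.
It also fails if it takes over 72 s, if anything falls off the work surface, if the arm or the gripper's body presses on something with over 40 N, if the wrist force passes 120 N, or if a joint passes its speed limit or range.

## Working session

There is one attempt and no reset: what is moved stays moved. The work goes in short steps, Python scripts to look and compute and a shell command to move; the robot and the scene stay as the last step left them, time stands still between calls to the robot, and variables do not carry over. Pictures are saved under pics/ and viewed, at most 10 in all, crops included, and the job is handed in when it is done.

```bash
mkdir -p pics; ls
python3 - <<'E'
from plant import robot, read_camera
import cv2
s=robot.read_state();print(s['t'],s['tool_pos'],s['orientation'],s['opening'],robot.grip_point_offset)
for n in("top","scene"):
    c=read_camera(n);cv2.imwrite(f"pics/{n}0.png",cv2.resize(c["image"],(784,588),interpolation=cv2.INTER_CUBIC));print(n,c["K"].tolist(),c["extrinsics"].tolist())
E
```

```text
pics
0.0 [ 0.27089654 -0.53471121  0.21756729] [-3.05388192e+00 -7.29213571e-01  4.10988823e-04] 0.09280320259392019 0.0188
top [[510.59450584599296, 0.0, 282.9640669258233], [0.0, 510.59450584599296, 207.1983876244841], [0.0, 0.0, 1.0]] [[0.021336621135108178, -0.9997592253353802, 0.005122495030462394, -0.007299101706866984], [-0.9793857454299647, -0.02193068503622587, -0.20080489710770164, 0.5221506826661425], [0.20086888820105928, -0.0007324006022092957, -0.9796178608734265, 1.3141547781593093], [0.0, 0.0, 0.0, 1.0]]
scene [[519.8909092320815, 0.0, 277.06643048555304], [0.0, 519.8909092320815, 206.49851642665], [0.0, 0.0, 1.0]] [[-0.7252519049223219, -0.6882929117487634, -0.01620314916775148, 0.3882630465658805], [-0.4839480408381588, 0.5263913882187615, -0.6990753894810149, 0.2899080285843542], [0.48969783354171714, -0.49916427561027854, -0.714864363203968, 1.3436702904316917], [0.0, 0.0, 0.0, 1.0]]
```

View pics/top0.png

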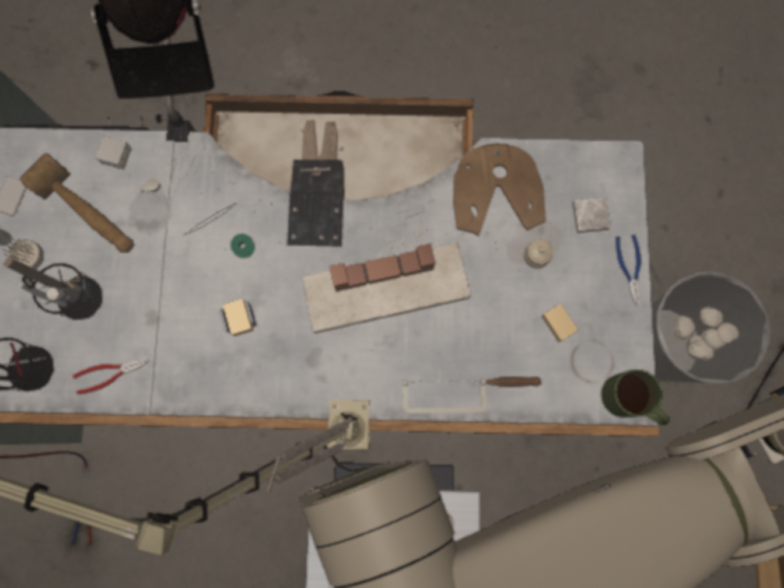

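View pics/scene0.png

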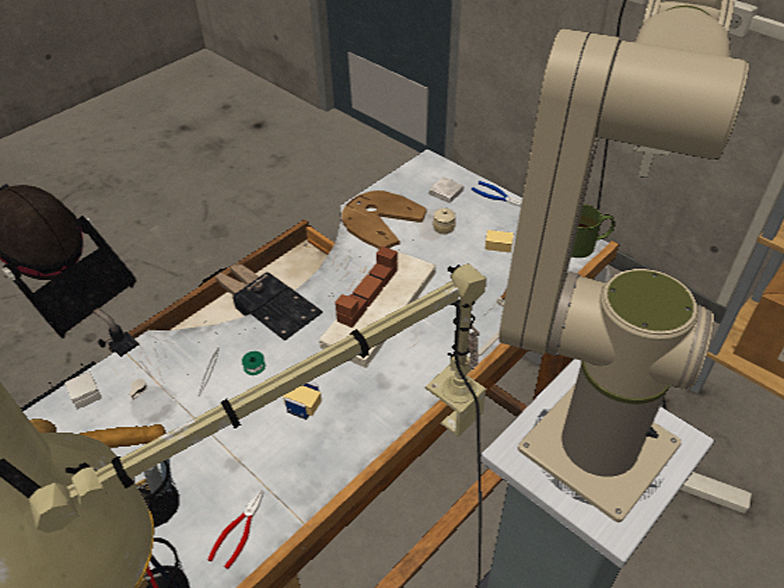

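Top view (784 px scale): wall around (382,268) on the slab, brick_b at (560,323), the saddle with brick_a at (238,317), jar at (539,252), spool at (243,245). A lamp arm rises from the front edge at (350,425). I'll enlarge the crop.

```bash
cat > h.py <<'E'
import numpy as np, cv2
from plant import robot, read_camera
from scipy.spatial.transform import Rotation as R
CAL={"top":([[510.594506,0,282.964067],[0,510.594506,207.198388],[0,0,1]],[[0.021336621135108178,-0.9997592253353802,0.005122495030462394,-0.007299101706866984],[-0.9793857454299647,-0.02193068503622587,-0.20080489710770164,0.5221506826661425],[0.20086888820105928,-0.0007324006022092957,-0.9796178608734265,1.3141547781593093],[0,0,0,1]]),
"scene":([[519.890909,0,277.06643],[0,519.890909,206.498516],[0,0,1]],[[-0.7252519049223219,-0.6882929117487634,-0.01620314916775148,0.3882630465658805],[-0.4839480408381588,0.5263913882187615,-0.6990753894810149,0.2899080285843542],[0.48969783354171714,-0.49916427561027854,-0.714864363203968,1.3436702904316917],[0,0,0,1]])}
def toplane(K,E,uv,z):
    K=np.array(K);E=np.array(E);o=-E[:3,:3].T@E[:3,3]
    d=np.c_[np.atleast_2d(uv),np.ones(len(np.atleast_2d(uv)))]@np.linalg.inv(K).T@E[:3,:3]
    return o+d*((z-o[2])/d[:,2])[:,None]
def wrist():
    s=robot.read_state();c=read_camera("wrist")
    T=np.eye(4);T[:3,:3]=R.from_rotvec(s["orientation"]).as_matrix();T[:3,3]=s["tool_pos"]
    return c["image"],c["K"],np.linalg.inv(T@np.array(c["mount"])),s
E
python3 - <<'E'
from h import *
im=cv2.imread("pics/top0.png")
c=read_camera("top")["image"]
a=cv2.resize(c[160:250,150:410],None,fx=3,fy=3,interpolation=cv2.INTER_CUBIC)
b=cv2.resize(c[160:250,360:460],None,fx=3,fy=3,interpolation=cv2.INTER_CUBIC)
o=np.zeros((540,780,3),np.uint8);o[:270]=a;o[270:,:300]=b
cv2.imwrite("pics/c1.png",o)
K,E=map(np.array,CAL["top"]);K2,E2=map(np.array,CAL["scene"])
P=lambda K,E:K@E[:3]
for t,s in (((355,420),(468,275)),((155,535),(55,500)),((350,425),(455,385))):
    X=cv2.triangulatePoints(P(K,E),P(K2,E2),np.array(t,float)/1.4,np.array(s,float)/1.4);print((X[:3]/X[3]).T)
print(toplane(K,E,np.array([(560,323),(238,317)])/1.4,.03), toplane(K,E,np.array([(382,268),(539,252),(243,245)])/1.4,.06))
E
```

```text
[[0.27473425 0.06433099 0.30595258]]
[[0.21220086 0.58790515 0.45773664]]
[[0.26938074 0.08664608 0.02650739]]
[[ 0.46914785 -0.31335176  0.03      ]
 [ 0.46709159  0.30784468  0.03      ]] [[ 0.56327579  0.03212303  0.06      ]
 [ 0.60173276 -0.26928285  0.06      ]
 [ 0.60271589  0.30079062  0.06      ]]
```

View pics/c1.png

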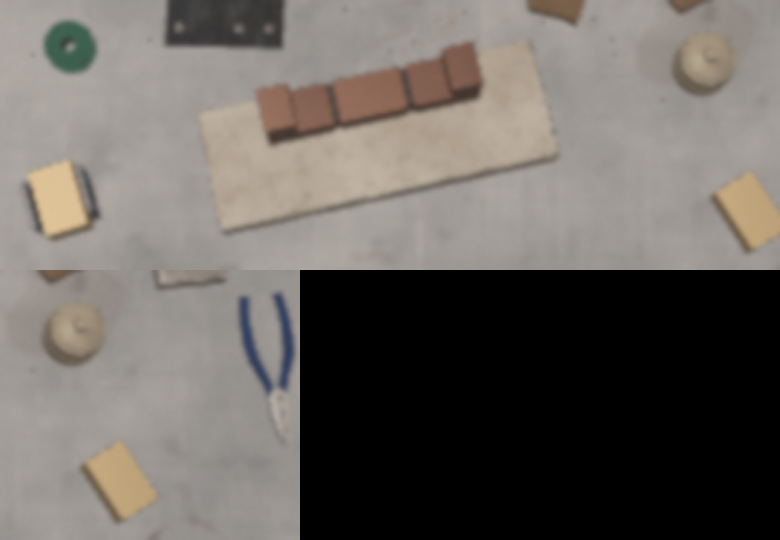

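Crop reads: brick_b top-face corners at (120,441),(158,495),(123,521),(83,466) in the lower panel. Brick_a's are at (27,178),(72,161),(91,224),(50,238). The slab's near edge runs (222,231)–(556,157).

Run:
```python
from h import *
K,E=CAL["top"]
def f(p,u0,v0,z):
    p=np.array(p,float);return toplane(K,E,np.c_[u0+(p[:,0]+.5)/3-.5,160+(p[:,1]-v0+.5)/3-.5],z)[:,:2]
def rep(n,q):
    e=np.roll(q,-1,0)-q;print(n,'c',q.mean(0).round(4),'len',np.linalg.norm(e,axis=1).round(4),'ang',np.degrees(np.arctan2(e[:,1],e[:,0])).round(1))
rep('b',f([(120,441),(158,495),(123,521),(83,466)],360,270,.03))
rep('a',f([(27,178),(72,161),(91,224),(50,238)],150,0,.038))
rep('slab',f([(222,231),(556,157),(530,42),(200,113)],150,0,.03))
rep('halfL front edge/ halfR front',f([(269,134),(298,127),(450,94),(480,89)],150,0,.09))
print(f([(269,134),(298,127),(450,94),(480,89),(257,88),(289,84),(443,49),(474,43)],150,0,.09))
```

```text
b c [ 0.4714 -0.3134] len [0.0588 0.0402 0.0603 0.0414] ang [-145.9  127.1   35.3  -55.1]
a c [0.4659 0.307 ] len [0.0426 0.0604 0.0381 0.0589] ang [ -67.3 -160.1  110.6   24.3]
slab c [0.5334 0.0243] len [0.3086 0.11   0.3093 0.1107] ang [ -76.1   12.6  103.8 -167. ]
halfL front edge/ halfR front c [0.5423 0.0268] len [0.0259 0.1356 0.0267 0.1881] ang [-74.8 -76.2 -79.  103.6]
[[ 0.51966857  0.11795253]
 [ 0.52644887  0.09299775]
 [ 0.55890485 -0.03870029]
 [ 0.56398819 -0.06486284]
 [ 0.56048646  0.13001186]
 [ 0.56471204  0.10219652]
 [ 0.59940385 -0.03194761]
 [ 0.60547985 -0.05913305]]
```

```bash
python3 -m inch '[200,221,0,7.7,100,200,221,0,7.7,100,200,221,0,7.7,100,200,221,0,7.7,100,200,221,0,7.7,100,200,221,0,7.7,100,200,221,0,7.7,100,200,221,-30,7.7,100,200,221,-60,7.7,100,200,221,-60,7.7,100]' 10
python3 - <<'E'
from h import *
im,K,E,s=wrist();print(s['t'],s['tool_pos'],K,s['force']);cv2.imwrite("pics/w1.png",im);np.savez("w1.npz",K=K,E=E)
cv2.imwrite("pics/s1.png",read_camera("scene")["image"])
E
```

```text
t: 0.98
tool_pos: [0.4687, -0.3107, 0.1519]
orientation: [-2.991, -0.934, 0.009]
force: [-1.4, 0.1, -1.7]
opening: 0.0927
gripper_force: 0.0
0.9833 [ 0.46868344 -0.31068286  0.15189486] [[355.40036649   0.         279.24506514]
 [  0.         355.40036649 210.19680752]
 [  0.           0.           1.        ]] [-1.43821192  0.05195125 -1.659325  ]
```

View pics/w1.png

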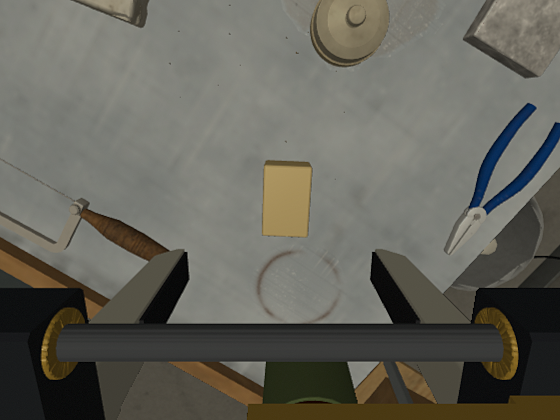

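The wrist view shows brick_b's top face with corners near (264,166),(311,167),(309,237),(262,235), roughly aligned with the fingers.

```bash
cat >> h.py <<'E'
def rect(npz,p,z):
    d=np.load(npz);q=toplane(d["K"],d["E"],np.array(p,float),z)[:,:2];e=np.roll(q,-1,0)-q
    s=robot.read_state();y=R.from_rotvec(s["orientation"]).as_matrix()[:2,1]
    print('c',q.mean(0).round(4),'len',np.linalg.norm(e,axis=1).round(4),'ang',np.degrees(np.arctan2(e[:,1],e[:,0])).round(1),'tooly',np.degrees(np.arctan2(y[1],y[0])).round(2),'shift mm',((q.mean(0)-s["tool_pos"][:2])*1e3).round(1))
E
python3 - <<'E'
from h import *
rect("w1.npz",[(264,166),(311,167),(309,237),(262,235)],.03)
im=cv2.imread("pics/w1.png");h=cv2.cvtColor(im,cv2.COLOR_BGR2HSV)
m=((h[...,0]<28)&(h[...,1]>85)&(h[...,2]>150)).astype(np.uint8);m[:140]=0;m[260:]=0
c=max(cv2.findContours(m,0,2)[0],key=cv2.contourArea);r=cv2.minAreaRect(c);b=cv2.boxPoints(r);print(b,r)
rect("w1.npz",b,.03)
E
```

```text
c [ 0.4713 -0.3138] len [0.0381 0.0604 0.0403 0.0595] ang [ -56.4 -145.5  122.3   32.3] tooly -55.43 shift mm [ 1.2 -0.3]
[[261.46808 234.2987 ]
 [264.23163 165.20926]
 [310.27795 167.05112]
 [307.5144  236.14056]] ((285.8730163574219, 200.67491149902344), (46.083152770996094, 69.14471435546875), 2.2906100749969482)
c [ 0.4714 -0.313 ] len [0.0596 0.0373 0.0596 0.0395] ang [  31.7  -57.5 -146.2  122.5] tooly -55.43 shift mm [1.4 0.4]
```

```bash
python3 -m inch '[1,0,-40,-1,100,1,0,-80,-1,100,1,0,-110,-1,100,1,0,-130,-1,100,1,0,-145,-1,100,1,0,-150,-1,100,1,0,-150,-1,100,1,0,-150,-1,100]' 15
python3 -m inch '[0,0,0,0,50,0,0,0,0,30,0,0,0,0,30,0,0,0,0,30,0,0,0,0,30,0,0,0,0,30,0,0,0,0,30]' 20
```

```text
t: 1.75
tool_pos: [0.473, -0.3157, 0.0107]
orientation: [3.006, 0.905, 0.002]
force: [0.6, 0.6, 1.0]
opening: 0.0927
gripper_force: 0.0
t: 2.33
tool_pos: [0.4721, -0.3142, 0.0086]
orientation: [-3.008, -0.907, 0.0]
force: [0.2, 0.7, -0.1]
opening: 0.051
gripper_force: 0.0
```

```bash
python3 -m inch '[0,0,-4,0,45,0,0,-4,0,45,0,0,-4,0,30,0,0,-4,0,30,0,0,-4,0,30,0,0,-4,0,30,0,0,-4,0,30,0,0,-4,0,30]' 25
```

```text
t: 3.0
tool_pos: [0.4721, -0.3143, 0.0046]
orientation: [-3.008, -0.907, 0.0]
force: [0.6, -0.9, -1.0]
opening: 0.04
gripper_force: 24.9
```

```bash
python3 -m inch '[0,0,30,0,30,0,0,70,0,30,0,0,110,0,30,0,0,150,7,30,12,40,150,14,30,24,80,150,21,30,36,120,150,28,30,48,160,150,35,30,60,200,150,42,30,72,240,150,49,30]' 25
python3 -m inch '[13,38,0,7,30,26,72,0,14,30,26,72,0,21,30,26,72,0,21,30,26,72,0,21,30]' 25
python3 - <<'E'
from h import *
import time
im,K,E,s=wrist();print(s['t'],s['tool_pos'],s['force'],s['gripper_force'],s['q']);cv2.imwrite("pics/w2.png",im);np.savez("w2.npz",K=K,E=E)
E
```

```text
t: 3.83
tool_pos: [0.5441, -0.0729, 0.1549]
orientation: [2.355, 2.079, 0.001]
force: [1.3, -0.3, -1.6]
opening: 0.0397
gripper_force: 24.9
t: 4.25
tool_pos: [0.5698, -0.0027, 0.1545]
orientation: [-1.947, -2.465, 0.001]
force: [-0.4, 0.4, -0.8]
opening: 0.0401
gripper_force: 24.9
4.25 [ 0.56977984 -0.00269318  0.15446768] [-0.42084159  0.42391248 -0.77935005] 24.887697994709015 [-9.44014666e-02  8.81606072e-02  1.65170949e+00 -4.64916079e-04
  1.40210644e+00 -3.28117325e-01]
```

View pics/w2.png

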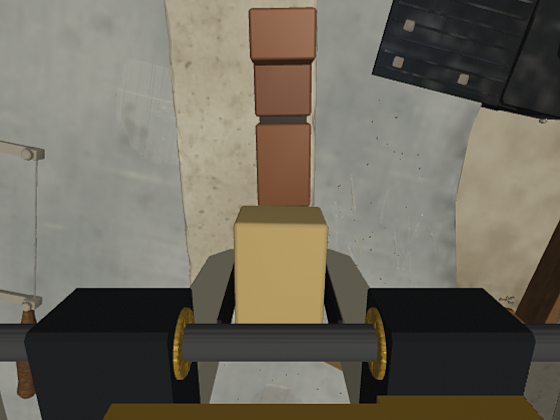

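Held brick_b front edge at row 207, cols 237–325. Wall: north half brick at (250–316, 10–60), joint at row 119. I'll enlarge this for accuracy, and include a scene crop for the lamp clearance.

Run:
```python
from h import *
im=cv2.imread("pics/w2.png")
a=cv2.resize(im[0:240,230:345],None,fx=2.5,fy=2.5,interpolation=cv2.INTER_CUBIC)
b=cv2.resize(read_camera("scene")["image"],(504,378))
o=np.zeros((600,800,3),np.uint8);o[:,:a.shape[1]]=a;o[:378,295:799]=b
cv2.imwrite("pics/c2.png",o)
```

```text
(no output)
```

View pics/c2.png

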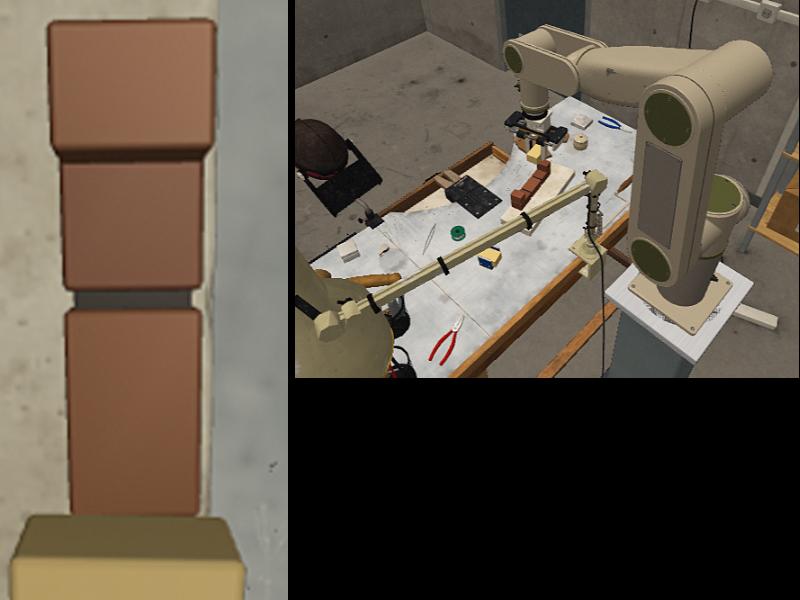

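Held brick front edge: lower at row 517 (cols 25–227), upper at row 558 (cols 12–244). Half brick: rows 22–149, cols 48–216. Joint: rows 289–309. In the scene view the forearm stays well above the lamp arm.

Run:
```python
from h import *
d=np.load("w2.npz");K,E=d["K"],d["E"]
def f(p,z):
    p=np.array(p,float);return toplane(K,E,np.c_[230+(p[:,0]+.5)/2.5-.5,(p[:,1]+.5)/2.5-.5],z)[:,:2]
s=robot.read_state();zt=s["tool_pos"][2];y=R.from_rotvec(s["orientation"]).as_matrix()[:2,1]
print(s["tool_pos"],'across ang',np.degrees(np.arctan2(y[1],y[0])))
H=f([(48,22),(216,22),(214,149),(51,149)],.09)
M=f([(64,289),(202,289),(202,309),(66,309),(200,515),(71,515)],.06)
B=np.r_[f([(25,517),(227,517)],zt-.0046),f([(12,558),(244,558)],zt+.0254)]
# orthonormal frame: wall angle from long edges
L=M[5]-M[3];Rr=M[4]-M[2];L2=H[3]-H[0];R2=H[2]-H[1];L3=M[5]-H[0];R3=M[4]-H[1]
for v in(L,Rr,L2,R2,L3,R3):print(np.degrees(np.arctan2(v[1],v[0])).round(2),end=' ')
v=(L3/np.linalg.norm(L3)+R3/np.linalg.norm(R3));v/=np.linalg.norm(v);n=np.array([-v[1],v[0]])
print('\nwall dir',np.degrees(np.arctan2(v[1],v[0])))
o=s["tool_pos"][:2]
for n_,Q in(('H',H),('M',M),('B',B)):print(n_,'along',((Q-o)@v*1e3).round(1),'across',((Q-o)@n*1e3).round(1))
print(v,n)
e=B[1]-B[0];print(np.degrees(np.arctan2(e[1],e[0])));e=B[3]-B[2];print(np.degrees(np.arctan2(e[1],e[0])))
```

```text
[ 0.56966848 -0.00380266  0.15453039] across ang 13.267267217050227
-76.21 -75.78 -76.45 -75.96 -75.94 -75.81 
wall dir -75.87105455013287
H along [-133.9 -133.4 -106.3 -106.8] across [-16.3  22.4  22.4 -16.6]
M along [-73.8 -73.3 -67.8 -68.3  -7.2  -7.7] across [-16.5  22.4  22.5 -16.1  22.6 -16.4]
B along [-32.1 -31.6 -33.4 -33. ] across [-19.6  20.3 -18.5  19.8]
[ 0.24410495 -0.96974882] [0.96974882 0.24410495]
13.404454762876236
13.406598364428874
```

```bash
python3 -m inch '[2,2,-20,0.7,30,2,2,-40,0.7,30,2,2,-60,0.7,30,2,2,-75,0.7,30,2,2,-80,0.7,30,2,2,-80,0.7,30,2,2,-80,0.7,30,2,2,-80,0.7,30]' 25
python3 - <<'E'
from h import *
im,K,E,s=wrist();print(s['t'],s['tool_pos'],s['force']);np.savez("w3.npz",K=K,E=E)
cv2.imwrite("pics/w3f.png",im)
cv2.imwrite("pics/w3.png",cv2.resize(im[0:280,215:345],None,fx=2,fy=2,interpolation=cv2.INTER_CUBIC))
E
```

```text
t: 5.02
tool_pos: [0.573, -0.0014, 0.0762]
orientation: [1.929, 2.477, 0.002]
force: [0.2, 0.5, -1.1]
opening: 0.0401
gripper_force: 24.9
5.0167 [ 0.57295262 -0.00138433  0.07618144] [ 0.17311159  0.46744209 -1.05571652]
```

View pics/w3.png

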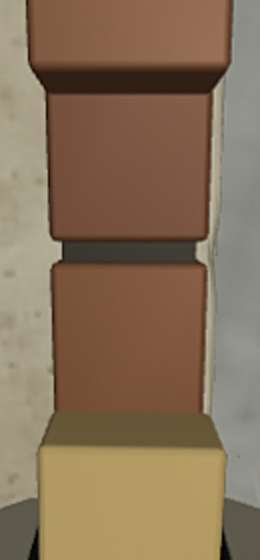

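Read: half brick edge row 67 (cols 30–230), joint rows 239–264 (cols 52–207), held brick lower edge row 412 (cols 54–210), top edge row 447 (cols 39–224).

Run:
```python
from h import *
d=np.load("w3.npz");K,E=d["K"],d["E"]
def f(p,z):
    p=np.array(p,float);return toplane(K,E,np.c_[215+(p[:,0]+.5)/2-.5,(p[:,1]+.5)/2-.5],z)[:,:2]
s=robot.read_state();zt=s["tool_pos"][2];y=R.from_rotvec(s["orientation"]).as_matrix()[:2,1]
print(s["tool_pos"],'across ang',np.degrees(np.arctan2(y[1],y[0])))
a=np.radians(-75.9);v=np.array([np.cos(a),np.sin(a)]);n=np.array([-v[1],v[0]]);o=s["tool_pos"][:2]
for n_,Q in(('H',f([(30,67),(230,67)],.09)),('M',f([(52,239),(207,239),(53,264),(207,264),(56,410),(204,410)],.06)),('B',np.r_[f([(54,412),(210,412)],zt-.0046),f([(39,447),(224,447)],zt+.0254)])):
  print(n_,'along',((Q-o)@v*1e3).round(1),'across',((Q-o)@n*1e3).round(1))
```

```text
[ 0.57310169 -0.00125674  0.07634623] across ang 14.197004271941879
H along [-105.3 -105.3] across [-20.3  18.3]
M along [-72.1 -72.2 -66.1 -66.2 -28.4 -28.5] across [-20.   18.2 -20.   18.4 -20.3  18.8]
B along [-31.1 -31.2 -32.  -32. ] across [-19.5  19.  -19.6  18.5]
```

```bash
python3 -m inch '[-0.8,1,0,0,30,-0.8,1,-4,0,30,-0.8,1,-8,0,30,-0.8,1,-10,0,30,-0.8,1,-11,0,30,-0.8,1,-11.5,0,30,-0.8,1,-11.5,0,30,-0.8,1,-11.5,0,30]' 25
```

```text
t: 5.73
tool_pos: [0.5709, 0.0004, 0.0639]
orientation: [-1.928, -2.48, 0.0]
force: [-5.7, -0.1, 8.7]
opening: 0.0396
gripper_force: 24.9
```

```bash
python3 -m inch '[0,0,0,0,48,0,0,0,0,52,0,0,0,0,56,0,0,0,0,60,0,0,0,0,60,0,0,0,0,60,0,0,0,0,60,0,0,0,0,60]' 25
python3 -m inch '[0,0,20,0,70,0,0,50,0,80,0,0,80,0,90,0,0,80,0,100]' 25
python3 - <<'E'
from h import *
im,K,E,s=wrist();print(s['t'],s['tool_pos'],s['force']);np.savez("w4.npz",K=K,E=E)
cv2.imwrite("pics/w4.png",cv2.resize(im[0:375,190:370],None,fx=1.6,fy=1.6,interpolation=cv2.INTER_CUBIC))
E
```

```text
t: 6.4
tool_pos: [0.5711, 0.0002, 0.0631]
orientation: [-1.929, -2.48, 0.0]
force: [0.1, 0.4, -0.2]
opening: 0.0559
gripper_force: 0.0
t: 6.73
tool_pos: [0.575, -0.0001, 0.1503]
orientation: [1.923, 2.473, 0.009]
force: [1.1, -0.1, 1.5]
opening: 0.0777
gripper_force: 0.0
6.7333 [ 5.74992925e-01 -1.21281025e-04  1.50346336e-01] [ 1.1042687  -0.14824486  1.45249583]
```

View pics/w4.png

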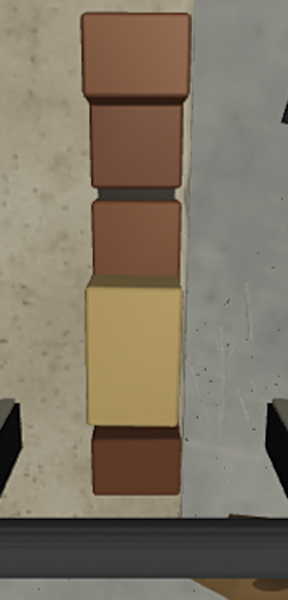

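Run:
```python
from h import *
d=np.load("w4.npz");K,E=d["K"],d["E"]
def f(p,z):
    p=np.array(p,float);return toplane(K,E,np.c_[190+(p[:,0]+.5)/1.6-.5,(p[:,1]+.5)/1.6-.5],z)[:,:2]
s=robot.read_state();print(s["tool_pos"])
a=np.radians(-75.9);v=np.array([np.cos(a),np.sin(a)]);n=np.array([-v[1],v[0]]);o=s["tool_pos"][:2]
for n_,Q in(('HN',f([(82,14),(190,14),(188,96),(84,96)],.09)),('HS',f([(93,432),(181,432),(180,494),(94,494)],.09)),('M',f([(91,186),(181,186),(92,201),(181,201)],.06)),('B',f([(86,288),(181,288),(179,426),(88,426)],.09))):
  print(n_,'along',((Q-o)@v*1e3).round(1),'across',((Q-o)@n*1e3).round(1))
```

```text
[ 5.74087553e-01 -7.18875390e-05  1.47677715e-01]
HN along [-131.  -131.2 -104.3 -104.2] across [-21.4  16.8  16.8 -21.4]
HS along [30.7 30.7 61.2 61.1] across [-21.   17.1  17.3 -21.2]
M along [-71.5 -71.6 -65.2 -65.3] across [-21.9  17.1 -21.6  17.2]
B along [-32.7 -32.7  27.9  27.8] across [-22.4  15.7  16.2 -23.1]
```

brick_b lies about 1.2 mm off flush, on the robot side. I'll recentre it by closing lightly at the commanded pose without pressing down.

```bash
python3 -m inch '[0,0,0,0,70,0,0,-30,0,60,0,0,-60,0,60,0,0,-75,0,60,0.2,0,-77,0,60,0.2,0,-77,0,60,0.2,0,-77,0,50,0.2,0,-77,0,50,0.2,0,-77,0,50]' 8
python3 -m inch '[0,0,0,0,42,0,0,0,0,42,0,0,0,0,38,0,0,0,0,38,0,0,0,0,38,0,0,0,0,38]' 8
python3 -m inch '[0,0,0,0,50,0,0,0,0,55,0,0,0,0,60,0,0,0,0,60,0,0,20,0,70,0,0,50,0,80,0,0,80,0,90,0,0,80,0,100,0,0,80,0,100,0,0,80,0,100]' 8
python3 - <<'E'
from h import *
robot.read_state();im,K,E,s=wrist();print(s['t'],s['tool_pos'],s['force']);np.savez("w5.npz",K=K,E=E);cv2.imwrite("pics/w5f.png",im)
h=cv2.cvtColor(im,cv2.COLOR_BGR2HSV)
for r in (20,40,190,230,260,275,300):
    row=h[r,200:340]
    print(r,'cream',np.where((row[:,0]>12)&(row[:,0]<28)&(row[:,1]>85)&(row[:,2]>120))[0][[0,-1]]+200 if ((row[:,0]>12)&(row[:,0]<28)&(row[:,1]>85)&(row[:,2]>120)).any() else None,
     'brown',(np.where((row[:,0]<12)&(row[:,1]>80))[0]+200)[[0,-1]] if ((row[:,0]<12)&(row[:,1]>80)).any() else None)
E
```

```text
t: 7.53
tool_pos: [0.5726, 0.0001, 0.0678]
orientation: [1.927, 2.478, 0.002]
force: [0.3, -0.0, 1.2]
opening: 0.0473
gripper_force: 0.0
t: 8.03
tool_pos: [0.5718, 0.0001, 0.0671]
orientation: [1.928, 2.479, 0.001]
force: [-2.6, -0.9, 7.3]
opening: 0.0403
gripper_force: 8.0
t: 8.87
tool_pos: [0.5712, 0.0003, 0.1457]
orientation: [-1.928, -2.48, 0.0]
force: [-0.1, -0.2, -0.5]
opening: 0.0901
gripper_force: 0.0
8.8667 [5.71187188e-01 2.56850952e-04 1.45737676e-01] [-0.10912293 -0.18357779 -0.52188841]
20 cream None brown [248 316]
40 cream None brown [248 315]
190 cream [251 311] brown None
230 cream [251 309] brown None
260 cream [252 308] brown None
275 cream None brown [254 307]
300 cream None brown [253 308]
```

Run:
```python
from h import *
d=np.load("w5.npz");K,E=d["K"],d["E"];im=cv2.imread("pics/w5f.png")
a=np.radians(-75.9);v=np.array([np.cos(a),np.sin(a)]);n=np.array([-v[1],v[0]]);o=np.array([.5712,.0003])
g=cv2.cvtColor(im,cv2.COLOR_BGR2LAB).astype(float)
def edges(r):
    q=g[r-3:r+4].mean(0);D=np.linalg.norm(q[3:]-q[:-3],axis=1)  # step centred at i+1.5
    l=240+D[240:265].argmax()+1.5; rr=298+D[298:325].argmax()+1.5
    P=toplane(K,E,[(l,r),(rr,r)],.09)[:,:2]-o;return r,l,rr,(P@n*1e3).round(1),(P@n*1e3).mean().round(2)
for r in(20,30,40,50,195,210,225,240,255,280,290,300):print(*edges(r))
c=g[:,270:292].mean(1);D=np.linalg.norm(c[3:]-c[:-3],axis=1)
pk=[i for i in range(1,len(D)-1) if D[i]>8 and D[i]>=D[i-1] and D[i]>D[i+1] and i<330]
for i in pk:print(i+1.5,D[i].round(),((toplane(K,E,[(281,i+1.5)],.09)[0,:2]-o)@v*1e3).round(1))
```

```text
20 246.5 317.5 [-19.5  20.2] 0.32
30 246.5 317.5 [-19.7  20.3] 0.34
40 246.5 317.5 [-19.8  20.5] 0.37
50 246.5 316.5 [-19.9  20.1] 0.11
195 251.5 310.5 [-18.6  19. ] 0.17
210 251.5 309.5 [-18.8  18.6] -0.11
225 251.5 309.5 [-19.   18.9] -0.07
240 249.5 308.5 [-20.5  18.5] -1.02
255 249.5 307.5 [-20.8  18.1] -1.33
280 251.5 309.5 [-19.8  19.9] 0.08
290 251.5 309.5 [-19.9  20.1] 0.11
300 251.5 308.5 [-20.1  19.6] -0.21
7.5 94.0 -131.1
10.5 46.0 -129.6
60.5 61.0 -103.8
67.5 77.0 -100.0
118.5 51.0 -71.5
121.5 17.0 -69.7
128.5 45.0 -65.6
174.5 15.0 -37.4
182.5 65.0 -32.3
270.5 128.0 28.5
279.5 33.0 35.3
314.5 91.0 62.5
322.5 144.0 69.0
328.5 21.0 73.9
```

```bash
python3 -m inch '[0,0,20,0,100,-13,38,20,1,100,-26,76,20,2,100,-39,114,20,3,100,-52,152,20,4,100,-65,190,20,5,100,-78,228,20,6,100,-91,266,20,7,100,-105,307,20,7.8,100,-105,307,20,7.8,100]' 8
python3 -m inch '[0,0,0,0,100,0,0,0,0,100]'
python3 - <<'E'
from h import *
im,K,E,s=wrist();print(s['t'],s['tool_pos'],s['force'],s['q']);np.savez("w6.npz",K=K,E=E);cv2.imwrite("pics/w6.png",im)
E
```

```text
t: 9.75
tool_pos: [0.4624, 0.3127, 0.1643]
orientation: [-1.745, -2.608, 0.002]
force: [-0.4, 0.3, 0.5]
opening: 0.093
gripper_force: 0.0
t: 9.92
tool_pos: [0.4656, 0.3066, 0.1646]
orientation: [-1.754, -2.606, 0.004]
force: [0.8, -0.9, 0.1]
opening: 0.0928
gripper_force: 0.0
9.9167 [0.46564373 0.30657985 0.16461138] [ 0.78767631 -0.94176267  0.14729387] [ 4.90702990e-01  5.00363250e-02  1.67273766e+00 -6.12964383e-04
  1.42142303e+00  1.04806427e-01]
```

View pics/w6.png

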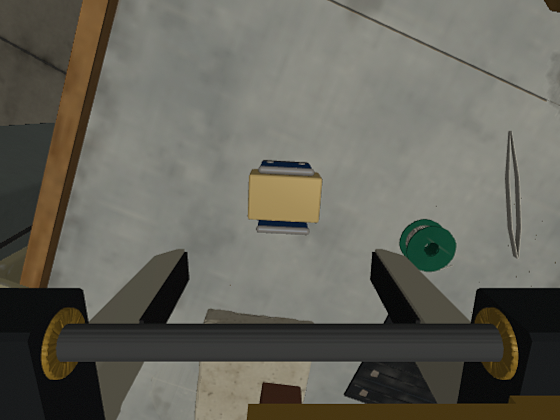

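The wrist view shows brick_a at about (249–322, 170–222) between blue cheeks at rows 165 and 228, with the ends facing the fingers. The spool sits at (430,245), clear of them.

Run:
```python
from h import *
s=robot.read_state();print(s['t'],s['tool_pos'])
im=cv2.imread("pics/w6.png");h=cv2.cvtColor(im,cv2.COLOR_BGR2HSV)
m=((h[...,0]<28)&(h[...,0]>12)&(h[...,1]>85)&(h[...,2]>150)).astype(np.uint8);m[:140]=0;m[245:]=0;m[:,:220]=0;m[:,350:]=0
c=max(cv2.findContours(m,0,2)[0],key=cv2.contourArea);r=cv2.minAreaRect(c);b=cv2.boxPoints(r);print(b.round(1).tolist(),r)
rect("w6.npz",b,.038);rect("w6.npz",[(249,171),(321,172),(320,222),(249,219)],.038)
```

```text
9.9667 [0.46616985 0.30600338 0.16494458]
[[247.6999969482422, 217.8000030517578], [250.10000610351562, 174.6999969482422], [320.6000061035156, 178.5], [318.20001220703125, 221.60000610351562]] ((284.1551208496094, 198.12998962402344), (70.5996322631836, 43.207191467285156), 3.094058036804199)
c [0.467  0.3114] len [0.0376 0.0586 0.0377 0.0607] ang [ 107.7   19.   -69.1 -161.1] tooly 22.03 shift mm [0.8 5.4]
c [0.4668 0.3132] len [0.0596 0.0435 0.0612 0.0416] ang [  21.3  -67.1 -160.4  110.8] tooly 22.03 shift mm [0.6 7.2]
```

Run:
```python
from h import *
im=cv2.imread("pics/w6.png");h=cv2.cvtColor(im,cv2.COLOR_BGR2HSV)
for c in(254,285,316):
    print(c,' '.join(f"{r}:{h[r,c-1:c+2,0].mean():.0f}/{h[r,c-1:c+2,1].mean():.0f}/{h[r,c-1:c+2,2].mean():.0f}" for r in list(range(158,182,1))+list(range(212,240,1))))
d=np.load("w6.npz");E=d["E"];print('cam',-E[:3,:3].T@E[:3,3],'axis',E[2,:3])
im,K,E,s=wrist();np.savez("w7.npz",K=K,E=E);print(s['tool_pos'],s['orientation'],np.abs(im.astype(int)-cv2.imread("pics/w6.png")).mean());cv2.imwrite("pics/w7.png",im)
```

```text
254 158:31/14/136 159:30/14/136 160:31/14/136 161:34/15/136 162:32/15/137 163:33/14/137 164:34/14/137 165:33/14/136 166:34/15/137 167:31/12/138 168:27/18/129 169:20/94/94 170:21/130/84 171:20/119/87 172:21/119/87 173:22/121/84 174:21/118/107 175:21/117/154 176:21/114/162 177:21/113/167 178:21/113/165 179:21/113/165 180:21/112/164 181:21/111/164 212:21/114/159 213:21/115/159 214:21/117/159 215:21/116/159 216:21/115/159 217:21/117/159 218:21/124/156 219:22/85/140 220:59/7/136 221:31/12/135 222:29/13/135 223:31/14/135 224:31/15/135 225:30/16/137 226:30/14/137 227:31/14/135 228:29/15/133 229:30/13/132 230:31/14/135 231:33/14/136 232:30/14/135 233:30/14/134 234:34/14/134 235:35/15/133 236:35/15/133 237:34/13/133 238:34/15/134 239:36/16/134
285 158:33/16/138 159:32/16/142 160:31/17/130 161:43/12/49 162:107/163/40 163:107/215/49 164:107/209/48 165:107/218/48 166:108/175/47 167:102/8/66 168:18/27/108 169:18/24/119 170:18/11/135 171:35/3/132 172:20/22/112 173:20/18/95 174:20/46/80 175:21/134/92 176:21/120/123 177:21/114/162 178:21/110/169 179:21/111/170 180:21/111/169 181:21/111/169 212:21/11
[... 614 characters left out ...]
0/137/84 174:21/127/87 175:21/121/89 176:21/120/86 177:21/120/99 178:20/118/142 179:21/111/165 180:21/108/176 181:21/108/174 212:21/114/165 213:21/114/164 214:21/115/164 215:21/115/164 216:21/116/163 217:21/117/162 218:21/117/161 219:21/117/161 220:21/118/161 221:21/120/155 222:20/93/124 223:72/10/109 224:38/13/126 225:37/15/124 226:34/15/124 227:34/15/124 228:34/15/123 229:33/15/123 230:34/15/122 231:31/13/123 232:38/13/123 233:34/14/123 234:36/14/123 235:38/12/124 236:34/13/125 237:35/13/125 238:32/12/125 239:31/13/125
cam [0.43598733 0.37882702 0.32925373] axis [ 0.10235874 -0.25899167 -0.96044053]
[0.46616985 0.30600338 0.16494458] [-1.75578394 -2.60456945  0.00326948] 1.4687372448979592
```

Run:
```python
from h import *
im=cv2.imread("pics/w7.png");h=cv2.cvtColor(im,cv2.COLOR_BGR2HSV)
m=((h[...,0]<28)&(h[...,0]>12)&(h[...,1]>85)&(h[...,2]>125)).astype(np.uint8);m[:140]=0;m[245:]=0;m[:,:220]=0;m[:,350:]=0
c=max(cv2.findContours(m,0,2)[0],key=cv2.contourArea);r=cv2.minAreaRect(c);b=cv2.boxPoints(r);print(b.round(1).tolist())
p=np.round(cv2.approxPolyDP(c,6,True)[:,0],1);print(p.tolist())
rect("w7.npz",b,.038)
if len(p)==4: rect("w7.npz",p,.038)
```

```text
[[246.8000030517578, 217.8000030517578], [249.0, 173.3000030517578], [321.29998779296875, 176.89999389648438], [319.0, 221.5]]
[[249, 174], [248, 217], [317, 220], [321, 178]]
c [0.4673 0.3113] len [0.0388 0.0601 0.0389 0.0623] ang [ 107.8   19.2  -68.9 -160.9] tooly 21.97 shift mm [0.8 5.6]
c [0.467  0.3114] len [0.0374 0.0594 0.0368 0.0599] ang [ -70.6   19.5  108.5 -161.2] tooly 21.97 shift mm [0.5 5.6]
```

```bash
python3 -m inch '[1,5,-40,-2.5,100,1,5,-80,-2.5,100,1,5,-110,-2.5,100,1,5,-130,-2.5,100,1,5,-145,-2.5,100,1,5,-153,-2.5,100,1,5,-156,-2.5,100,1,5,-156,-2.5,100,1,5,-156,-2.5,85,1,5,-156,-2.5,75]' 20
python3 -m inch '[0,0,0,0,70,0,0,0,0,60,0,0,0,0,50,0,0,0,0,50,0,0,0,0,50,0,0,0,0,50,0,0,0,0,50,0,0,0,0,50]' 30
```

```text
t: 10.85
tool_pos: [0.4686, 0.3126, 0.0117]
orientation: [1.812, 2.565, 0.004]
force: [1.0, -0.1, -0.0]
opening: 0.0839
gripper_force: 0.0
t: 11.52
tool_pos: [0.4676, 0.3125, 0.0107]
orientation: [1.812, 2.566, 0.001]
force: [-1.2, 0.5, 6.1]
opening: 0.0617
gripper_force: 30.0
```

```bash
python3 -m inch '[0,0,10,0,50,0,0,30,0,50,0,0,60,0,50,0,0,85,0,50,0,0,85,0,50,16,41,85,0,50,32,82,85,0,50,32,82,85,0,50,32,82,85,0,50,32,82,60,0,50]' 30
python3 -m inch '[0,0,-15,0,50,0,0,-30,0,50,0,0,-40,0,50,0,0,-48,0,50,0,0,-54,0,50,0,0,-58,0,50,0,0,-58,0,50,0,0,-58,0,50]' 30
```

```text
t: 12.35
tool_pos: [0.502, 0.3962, 0.0746]
orientation: [1.809, 2.565, 0.01]
force: [1.4, 0.5, -0.7]
opening: 0.0621
gripper_force: 30.0
t: 13.02
tool_pos: [0.4996, 0.3943, 0.0127]
orientation: [1.812, 2.566, 0.001]
force: [-0.4, 0.8, -0.3]
opening: 0.0617
gripper_force: 30.0
```

```bash
python3 -m inch '[0,0,-3,0,50,0,0,-6,0,50,0,0,-8,0,50,0,0,-9,0,50,0,0,-9.5,0,50,0,0,-9.5,0,50,0,0,-9.5,0,50]' 30
```

```text
t: 13.6
tool_pos: [0.4994, 0.3943, 0.0027]
orientation: [-1.812, -2.566, -0.0]
force: [-1.1, -0.6, 1.2]
opening: 0.0614
gripper_force: 30.0
```

```bash
python3 -m inch '[0,0,-0.5,0,50,0,0,-1,0,50,0,0,-1,0,50]' 30; python3 -m inch '[0,0,0,0,68,0,0,0,0,75,0,0,0,0,85,0,0,0,0,95,0,0,0,0,100,0,0,0,0,100,0,0,0,0,100]' 30
python3 -m inch '[0,0,25,0,100,0,0,60,0,100,0,0,100,0,100,0,0,140,0,100,0,0,160,0,100,0,0,160,0,100,0,0,160,0,100]' 20
python3 - <<'E'
from h import *
im,K,E,s=wrist();print(s['t'],s['tool_pos'],s['force'],s['q']);np.savez("w8.npz",K=K,E=E);cv2.imwrite("pics/w8.png",im)
h=cv2.cvtColor(im,cv2.COLOR_BGR2HSV)
m=((h[...,0]<28)&(h[...,0]>12)&(h[...,1]>85)&(h[...,2]>125)).astype(np.uint8);m[:140]=0;m[260:]=0;m[:,:200]=0;m[:,370:]=0
c=max(cv2.findContours(m,0,2)[0],key=cv2.contourArea);b=cv2.boxPoints(cv2.minAreaRect(c));print(b.round(1).tolist())
rect("w8.npz",b,.03)
E
```

```text
t: 13.85
tool_pos: [0.4994, 0.3943, 0.0027]
orientation: [1.812, 2.567, -0.0]
force: [-4.8, -3.2, 9.0]
opening: 0.0618
gripper_force: 30.0
t: 14.43
tool_pos: [0.4993, 0.3942, 0.0015]
orientation: [-1.812, -2.566, 0.0]
force: [-0.0, -0.1, 0.0]
opening: 0.0924
gripper_force: 0.0
t: 15.02
tool_pos: [0.5005, 0.395, 0.1639]
orientation: [1.811, 2.565, 0.006]
force: [0.6, 0.1, -0.3]
opening: 0.0931
gripper_force: 0.0
15.0167 [0.50051435 0.39496725 0.16394379] [ 0.62066504  0.14148239 -0.34389395] [ 5.87689674e-01  2.55857458e-01  1.44672837e+00 -1.04670015e-05
  1.43474356e+00  2.46278674e-01]
[[243.0, 223.0], [243.0, 181.0], [312.0, 181.0], [312.0, 223.0]]
c [0.4992 0.3933] len [0.0377 0.059  0.0378 0.061 ] ang [ 107.9   19.5  -69.  -160.5] tooly 19.56 shift mm [-0.1 -0.9]
```

```bash
python3 -m inch '[0,-1,0,-7,100,0,-1,0,-14,100,0,-1,0,-21,100,0,-1,0,-28,100,0,-1,0,-35,100,0,-1,0,-42,100,0,-1,0,-49,100,0,-1,0,-56,100,0,-1,0,-63,100,0,-1,0,-70,100]'
python3 -m inch '[0,0,0,-7,100,0,0,0,-14,100,0,0,0,-20,100,0,0,-40,-20,100,0,0,-80,-20,100,0,0,-120,-20,100,0,0,-145,-20,100,0,0,-157,-20,100,0,0,-157,-20,100,0,0,-157,-20,90]' 20
python3 -m inch '[0,0,0,0,70,0,0,0,0,55,0,0,0,0,45,0,0,0,0,45,0,0,0,0,40,0,0,0,0,30,0,0,0,0,30,0,0,0,0,30,0,0,0,0,30,0,0,0,0,30]' 25
```

```text
t: 15.9
tool_pos: [0.498, 0.3923, 0.1585]
orientation: [2.958, 1.054, -0.007]
force: [-0.3, -0.0, 0.5]
opening: 0.0929
gripper_force: 0.0
t: 16.73
tool_pos: [0.498, 0.3923, 0.0028]
orientation: [3.095, 0.533, -0.005]
force: [0.6, -0.3, -0.8]
opening: 0.0897
gripper_force: 0.0
t: 17.57
tool_pos: [0.4994, 0.3931, 0.0047]
orientation: [3.096, 0.534, 0.0]
force: [-0.1, -0.9, -0.3]
opening: 0.0398
gripper_force: 25.0
```

```bash
python3 -m inch '[0,0,20,0,30,0,0,60,0,30,0,0,100,0,30,0,0,140,7,30,0,0,150,14,30,7,-41,150,21,30,14,-82,150,28,30,21,-123,150,35,30,28,-164,150,42,30,35,-205,150,49,30]' 25
python3 -m inch '[7,-41,0,7,30,14,-82,0,14,30,21,-123,0,21,30,21,-123,0,28,30,21,-123,0,35.5,30,21,-123,-30,35.5,30,21,-123,-40,35.5,30,21,-123,-40,35.5,30,21,-123,-40,35.5,30]' 25
python3 - <<'E'
from h import *
im,K,E,s=wrist();np.savez("w9.npz",K=K,E=E);cv2.imwrite("pics/w9.png",im)
y=R.from_rotvec(s["orientation"]).as_matrix()[:2,1];print(s['t'],s['tool_pos'],s['gripper_force'],np.degrees(np.arctan2(y[1],y[0])))
a=np.radians(-75.9);v=np.array([np.cos(a),np.sin(a)]);n=np.array([-v[1],v[0]]);o=s["tool_pos"][:2];zt=s["tool_pos"][2]
g=cv2.cvtColor(im,cv2.COLOR_BGR2LAB).astype(float)
c=g[:,270:292].mean(1);D=np.linalg.norm(c[3:]-c[:-3],axis=1)
for i in range(1,330):
    if D[i]>8 and D[i]>=D[i-1] and D[i]>D[i+1]:print(i+1.5,D[i].round(),c[i-2].round(),c[i+5].round(),[((toplane(K,E,[(281,i+1.5)],z)[0,:2]-o)@v*1e3).round(1) for z in(.06,.09,zt-.0047,zt+.0253)])
E
```

```text
t: 18.4
tool_pos: [0.5327, 0.1949, 0.1544]
orientation: [-2.606, -1.754, 0.0]
force: [0.4, -0.6, -1.9]
opening: 0.0399
gripper_force: 25.0
t: 19.15
tool_pos: [0.5528, 0.0738, 0.1136]
orientation: [-1.955, -2.456, 0.003]
force: [-0.5, 0.2, -0.7]
opening: 0.0401
gripper_force: 25.0
19.15 [0.55276393 0.07381414 0.11356543] 24.99950498342514 12.976421030161312
48.5 19.0 [160. 126. 132.] [174. 127. 142.] [np.float64(-109.9), np.float64(-105.4), np.float64(-102.7), np.float64(-98.3)]
51.5 33.0 [158. 126. 132.] [179. 127. 142.] [np.float64(-108.3), np.float64(-104.1), np.float64(-101.5), np.float64(-97.3)]
140.5 159.0 [179. 127. 142.] [ 43. 137. 140.] [np.float64(-58.7), np.float64(-61.3), np.float64(-62.9), np.float64(-65.5)]
151.5 46.0 [ 51. 138. 142.] [113. 142. 150.] [np.float64(-52.0), np.float64(-55.6), np.float64(-57.8), np.float64(-61.3)]
200.5 22.0 [ 96. 143. 150.] [ 91. 142. 147.] [np.float64(-21.2), np.float64(-28.9), np.float64(-33.8), np.float64(-41.6)]
203.5 21.0 [ 92. 142. 149.] [101. 128. 149.] [np.float64(-19.2), np.float64(-27.2), np.float64(-32.3), np.float64(-40.3)]
222.5 61.0 [103. 129. 150.] [171. 130. 161.] [np.float64(-6.5), np.float64(-16.3), np.float64(-22.4), np.float64(-32.2)]
322.5 167.0 [172. 130. 162.] [ 39. 128. 128.] [np.float64(67.4), np.float64(47.5), np.float64(34.9), np.float64(15.0)]
328.5 22.0 [ 35. 128. 127.] [ 57. 127. 129.] [np.float64(72.3), np.float64(51.7), np.float64(38.7), np.float64(18.1)]
```

```bash
python3 -m inch '[0,0,0,0.7,30,0,0,0,0.7,30,0,0,0,0.7,30]' 25
cat > m.py <<'E'
from h import *
import sys
robot.read_state()
im,K,E,s=wrist();cv2.imwrite(f"pics/{sys.argv[1]}.png",im);np.savez(sys.argv[1]+".npz",K=K,E=E)
y=R.from_rotvec(s["orientation"]).as_matrix()[:2,1];print(s['t'],s['tool_pos'],s['force'],np.degrees(np.arctan2(y[1],y[0])))
a=np.radians(-75.9);v=np.array([np.cos(a),np.sin(a)]);n=np.array([-v[1],v[0]]);o=s["tool_pos"][:2];zt=s["tool_pos"][2]
g=cv2.cvtColor(im,cv2.COLOR_BGR2LAB).astype(float)
c=g[:,270:292].mean(1);D=np.linalg.norm(c[3:]-c[:-3],axis=1)
for i in range(1,330):
    if D[i]>8 and D[i]>=D[i-1] and D[i]>D[i+1]:print(i+1.5,D[i].round(),c[i-2].round(),c[i+5].round(),[float(((toplane(K,E,[(281,i+1.5)],z)[0,:2]-o)@v*1e3).round(1)) for z in(.06,.09,zt-.0047,zt+.0253)])
for r in range(100,290,12):
    q=g[r-2:r+3].mean(0);D=np.linalg.norm(q[3:]-q[:-3],axis=1)
    l=215+D[215:262].argmax()+1.5;rr=298+D[298:345].argmax()+1.5
    print(r,l,rr,*[((toplane(K,E,[(l,r),(rr,r)],z)[:,:2]-o)@n*1e3).round(1).tolist() for z in(.09,zt+.0253)])
E
python3 m.py w10
```

```text
t: 19.45
tool_pos: [0.5547, 0.0739, 0.1158]
orientation: [1.939, 2.47, 0.002]
force: [0.7, -0.3, -1.2]
opening: 0.0399
gripper_force: 25.0
19.45 [0.55468524 0.0738784  0.11575102] [ 0.7054983  -0.28432701 -1.22620753] 13.755837413794048
47.5 20.0 [161. 126. 132.] [170. 127. 142.] [-110.7, -106.2, -103.1, -98.6]
50.5 36.0 [162. 126. 132.] [181. 127. 142.] [-109.1, -104.8, -101.9, -97.6]
92.5 8.0 [180. 127. 142.] [176. 127. 142.] [-86.3, -85.2, -84.4, -83.2]
139.5 160.0 [179. 127. 142.] [ 44. 137. 140.] [-59.0, -61.6, -63.4, -66.0]
150.5 47.0 [ 51. 138. 142.] [114. 142. 150.] [-52.4, -55.8, -58.3, -61.8]
198.5 24.0 [ 97. 142. 150.] [ 94. 143. 147.] [-21.9, -29.5, -34.9, -42.5]
201.5 18.0 [ 95. 143. 150.] [ 95. 136. 148.] [-19.9, -27.8, -33.3, -41.2]
204.5 19.0 [ 82. 141. 145.] [101. 129. 149.] [-17.9, -26.1, -31.8, -40.0]
222.5 60.0 [103. 129. 150.] [172. 130. 162.] [-5.7, -15.6, -22.5, -32.3]
322.5 169.0 [173. 130. 162.] [ 40. 128. 128.] [69.0, 49.0, 35.0, 15.0]
328.5 23.0 [ 35. 128. 127.] [ 57. 127. 129.] [73.9, 53.2, 38.7, 18.1]
100 240.5 314.5 [-20.1, 17.7] [-14.9, 12.8]
112 245.5 314.5 [-17.8, 17.9] [-13.2, 12.9]
124 260.5 314.5 [-10.2, 18.0] [-7.6, 13.0]
136 259.5 313.5 [-10.8, 17.6] [-8.1, 12.7]
148 243.5 311.5 [-19.4, 16.7] [-14.4, 12.0]
160 239.5 314.5 [-21.8, 18.4] [-16.1, 13.3]
172 240.5 313.5 [-21.5, 18.0] [-15.9, 13.0]
184 240.5 313.5 [-21.7, 18.1] [-16.1, 13.1]
196 241.5 313.5 [-21.4, 18.3] [-15.8, 13.2]
208 238.5 319.5 [-23.3, 21.8] [-17.2, 15.8]
220 233.5 324.5 [-26.4, 24.8] [-19.5, 18.0]
232 231.5 324.5 [-27.9, 25.0] [-20.5, 18.1]
244 231.5 324.5 [-28.2, 25.2] [-20.8, 18.3]
256 234.5 324.5 [-26.8, 25.4] [-19.7, 18.4]
268 234.5 324.5 [-27.1, 25.6] [-20.0, 18.6]
280 234.5 323.5 [-27.4, 25.3] [-20.2, 18.3]
```

```bash
python3 -m inch '[1.2,-9,0,0.4,30,1.2,-9,0,0.4,30,1.2,-9,-10,0.4,30,1.2,-9,-25,0.4,30,1.2,-9,-37,0.4,30,1.2,-9,-37,0.4,30,1.2,-9,-37,0.4,30,1.2,-9,-37,0.4,30]' 25
python3 m.py w11
```

```text
t: 20.17
tool_pos: [0.5553, 0.0647, 0.0777]
orientation: [-1.931, -2.478, 0.0]
force: [0.6, 0.7, -0.8]
opening: 0.0396
gripper_force: 25.0
20.1667 [0.55525579 0.0646556  0.07769745] [ 0.60244444  0.67818644 -0.78942878] 14.137655505367972
19.5 17.0 [158. 126. 132.] [168. 127. 142.] [-116.9, -110.5, -114.2, -107.7]
22.5 28.0 [157. 126. 132.] [176. 127. 142.] [-115.7, -109.5, -113.0, -106.8]
73.5 8.0 [176. 127. 142.] [171. 127. 142.] [-93.5, -91.0, -92.4, -89.8]
129.5 157.0 [177. 127. 142.] [ 46. 137. 141.] [-67.2, -69.0, -68.0, -69.7]
139.5 42.0 [ 50. 138. 141.] [112. 142. 150.] [-62.3, -64.9, -63.4, -66.0]
199.5 24.0 [ 95. 142. 150.] [ 94. 143. 147.] [-31.0, -38.7, -34.4, -42.1]
203.5 21.0 [ 84. 141. 148.] [ 99. 129. 150.] [-28.8, -36.9, -32.3, -40.4]
222.5 60.0 [101. 129. 150.] [169. 129. 161.] [-18.2, -28.0, -22.5, -32.3]
322.5 166.0 [170. 130. 162.] [ 39. 128. 128.] [43.6, 23.6, 34.9, 15.0]
328.5 23.0 [ 34. 128. 127.] [ 56. 127. 129.] [47.7, 27.0, 38.7, 18.1]
100 226.5 325.5 [-22.5, 18.1] [-20.6, 16.5]
112 261.5 324.5 [-8.2, 17.8] [-7.6, 16.2]
124 259.5 322.5 [-9.1, 17.2] [-8.4, 15.6]
136 239.5 321.5 [-17.6, 16.9] [-16.2, 15.4]
148 234.5 327.5 [-19.9, 19.6] [-18.3, 17.9]
160 235.5 327.5 [-19.6, 19.8] [-18.0, 18.1]
172 235.5 326.5 [-19.8, 19.6] [-18.2, 17.9]
184 235.5 326.5 [-20.0, 19.8] [-18.3, 18.0]
196 236.5 325.5 [-19.7, 19.6] [-18.1, 17.8]
208 238.5 319.5 [-19.0, 17.1] [-17.5, 15.6]
220 233.5 324.5 [-21.4, 19.5] [-19.7, 17.8]
232 231.5 324.5 [-22.5, 19.7] [-20.7, 18.0]
244 231.5 324.5 [-22.8, 19.9] [-20.9, 18.2]
256 234.5 324.5 [-21.6, 20.1] [-19.8, 18.4]
268 234.5 324.5 [-21.8, 20.4] [-20.0, 18.6]
280 234.5 323.5 [-22.0, 20.1] [-20.2, 18.3]
```

```bash
python3 -m inch '[0.5,-0.1,-3,0,30,0.5,-0.1,-6,0,30,0.5,-0.1,-9,0,30,0.5,-0.1,-11,0,30,0.5,-0.1,-12,0,30,0.5,-0.1,-12.5,0,30,0.5,-0.1,-12.5,0,30,0.5,-0.1,-12.5,0,30]' 25
```

```text
t: 20.88
tool_pos: [0.5558, 0.0645, 0.0652]
orientation: [1.931, 2.478, 0.0]
force: [-0.6, -0.7, -1.4]
opening: 0.0398
gripper_force: 25.0
```

```bash
python3 -m inch '[0,0,-0.3,0,30,0,0,-0.6,0,30,0,0,-0.6,0,30]' 25
python3 -m inch '[0,0,0,0,45,0,0,0,0,48,0,0,0,0,52,0,0,0,0,56,0,0,0,0,60,0,0,0,0,60,0,0,0,0,60]' 25
python3 -m inch '[0,0,20,0,70,0,0,50,0,80,0,0,80,0,90,0,0,110,0,100,0,0,140,0,100,0,0,140,0,100,0,0,140,0,100]' 10
python3 - <<'E'
from h import *
im,K,E,s=wrist();print(s['t'],s['tool_pos']);np.savez("w12.npz",K=K,E=E);cv2.imwrite("pics/w12f.png",im)
cv2.imwrite("pics/w12.png",cv2.resize(im[90:320,215:345],None,fx=2.6,fy=2.6,interpolation=cv2.INTER_CUBIC))
E
```

```text
t: 21.13
tool_pos: [0.5559, 0.0645, 0.0647]
orientation: [1.931, 2.478, 0.0]
force: [0.1, -0.1, -1.1]
opening: 0.04
gripper_force: 25.0
t: 21.72
tool_pos: [0.5557, 0.0645, 0.0646]
orientation: [1.931, 2.478, 0.0]
force: [0.3, 0.3, 0.2]
opening: 0.0555
gripper_force: 0.0
t: 22.3
tool_pos: [0.5574, 0.0646, 0.2073]
orientation: [1.929, 2.475, 0.005]
force: [0.0, 0.2, -0.4]
opening: 0.0921
gripper_force: 0.0
22.3 [0.55738008 0.06457954 0.20733643]
```

View pics/w12.png

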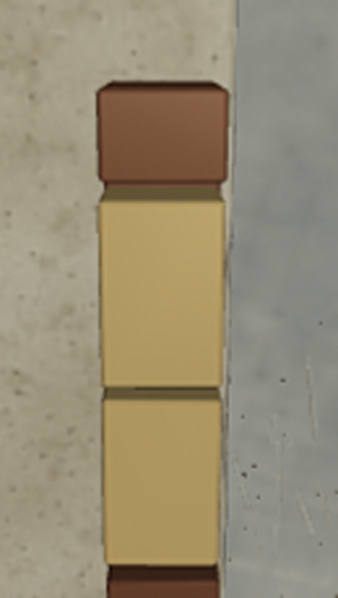

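Both bricks are in and flush to within about 0.5 mm. Edge rows: half brick 183, brick A 202–387, brick B 400–565. Next I'll convert the gaps to mm.

Run:
```python
from h import *
d=np.load("w12.npz");K,E=d["K"],d["E"];im=cv2.imread("pics/w12f.png")
a=np.radians(-75.9);v=np.array([np.cos(a),np.sin(a)]);o=np.array([.5574,.0646])
g=cv2.cvtColor(im,cv2.COLOR_BGR2LAB).astype(float);c=g[:,265:293].mean(1)
print([(r,c[r].round().tolist()) for r in list(range(157,170))+list(range(236,247))+list(range(304,316))])
f=lambda r:float(((toplane(K,E,[(279,r)],.09)[0,:2]-o)@v*1e3).round(1))
for r in(93,97,183,202,387,400,565,575):print(r,f(90+(r+.5)/2.6-.5))
for r in(330,332,334,336,338,340):print(r,f(r))
```

```text
[(157, [96.0, 142.0, 149.0]), (158, [92.0, 141.0, 148.0]), (159, [70.0, 139.0, 145.0]), (160, [67.0, 140.0, 143.0]), (161, [93.0, 139.0, 147.0]), (162, [92.0, 130.0, 148.0]), (163, [93.0, 128.0, 148.0]), (164, [93.0, 129.0, 148.0]), (165, [92.0, 129.0, 148.0]), (166, [97.0, 129.0, 149.0]), (167, [129.0, 129.0, 154.0]), (168, [161.0, 130.0, 160.0]), (169, [169.0, 129.0, 160.0]), (236, [164.0, 130.0, 160.0]), (237, [163.0, 129.0, 160.0]), (238, [127.0, 129.0, 154.0]), (239, [66.0, 129.0, 143.0]), (240, [96.0, 129.0, 149.0]), (241, [95.0, 129.0, 149.0]), (242, [91.0, 129.0, 148.0]), (243, [108.0, 129.0, 151.0]), (244, [147.0, 129.0, 158.0]), (245, [158.0, 130.0, 160.0]), (246, [162.0, 130.0, 160.0]), (304, [159.0, 130.0, 160.0]), (305, [164.0, 130.0, 161.0]), (306, [156.0, 130.0, 160.0]), (307, [86.0, 132.0, 147.0]), (308, [28.0, 138.0, 137.0]), (309, [38.0, 137.0, 139.0]), (310, [40.0, 136.0, 139.0]), (311, [39.0, 136.0, 139.0]), (312, [40.0, 137.0, 139.0]), (313, [56.0, 139.0, 142.0]), (314, [75.0, 141.0, 145.0]), (315, [75.0, 142.0, 146.0])]
93 -64.4
97 -63.2
183 -37.6
202 -31.8
387 28.8
400 33.3
565 94.2
575 98.2
330 118.1
332 120.2
334 122.3
336 124.4
338 126.6
340 128.7
```

The joints measure about 5.5, 4.3 and 5.3 mm, the bricks are flush and flat, and the hand is open and clear. I'm handing in.

```bash
python3 -c "
from plant import robot,job
s=robot.read_state();print(s['t'],s['opening'],s['tool_pos']);print(job.close_job())"
```

```text
22.35 0.09261938228664014 [0.55618058 0.06455938 0.20515852]
the job is handed in; nothing more can be done
None
```

Both cream bricks are laid between the half bricks and the job is handed in at 22 s, with joints of about 5.5, 4.3 and 5.3 mm and sides flush within roughly 0.5 mm; brick_a was set down on the bench and regrasped by its long sides, the jar and spool were never approached (not re-checked on camera), and the gripper is open and clear.

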